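# Release the ratchet of a board test jig and wind the board home

### The job

Throw the holding pawl of the test jig all the way over, off its ratchet wheel, then turn the wheel backwards by its peg so that the pusher drives the circuit board fully home against the contact bar of the black connector block, and press it firmly there for a moment without forcing it (more than 20 N on the board breaks contacts). Do not strain the wheel against the pawl, move board and pusher only by the wheel, leave the board held there and the pawl thrown back, and do not disturb the things around the jig.

Things in the scene. Friction and masses are not known exactly. Their poses are not given: they have to be found in the camera images.
- jig: The fixed jig: aluminium base plate 170 (x) x 410 (y) x 12 mm. Origin: centre of its underside, on the table. The grey gear housing with the ratchet wheel stands at its +y half, the board's guide rails (12 mm high) at its -y half. Every position below called 'jig' is in this frame.
- wheel: Steel ratchet wheel lying flat on the gear housing, 140 mm across, 12 mm thick; origin on its vertical axis at its underside, at jig (0, 90, 48) mm. 14 upright saw teeth, 8 mm high, stand in a ring on the rim of its upper face, tops at jig z 68 mm. Backwards = counter-clockwise from above (positive about jig +z): the pawl blocks this way, but for a few mm of play.
- wheel_peg (a point): Point on the axis of the wheel's upright black crank peg: 16 mm diameter, graspable from jig z 76 to 112 mm, this point at z 98. 44 mm from the wheel's axis, at the start on the jig's -x side (195 degrees counter-clockwise from jig +x). To be carried 0.8 to 1.9 rad counter-clockwise, as the connector's place demands. Its grip spins freely on its pin.
- pawl_tab (a point): Grip point on the pawl's upright tab, a steel plate 12 mm (jig x) x 8 mm (jig y); its top is 12 mm above this point and the pawl's 12 mm wide bar 24 mm below. With the pawl down it lies 34 mm from the hinge towards the wheel (jig -y) and 28 mm above it. Pinched along jig x it pivots between the fingers as it is carried up and over the hinge towards jig +y.
- pusher: Grey pusher block, 64 mm wide (jig x), 24 mm high, sliding along jig -y between wheel and board. Origin in the middle of its pushing face (the -y face), at the level of the base plate's upper side. At the start the face is at about jig y -28 mm.
- board: Circuit board in a grey carrier 90 mm (jig x) x 75 mm (jig y) x 14 mm, 0.18 kg, lying loose on the base plate between the rails. Origin: centre of its underside.
- connector: Black connector block 92 (jig x) x 24 (jig y) x 22 mm, fixed on the plate at the -y end, at a different place each time. Origin: centre of its underside. A steel contact bar (72 wide, 12 high) stands rigidly out of its +y face by 2 to 14 mm, differently each time and not measured: the board is home when its edge bears on that bar, origins 51.5 to 63.5 mm apart along jig y; find it by feel.
- meter: Hand-held meter, grey, 78 x 155 x 36 mm, lying loose beside the jig; bystander. Origin: centre of its underside.
- flux: Small clear bottle, 44 mm diameter, 110 mm high, standing loose beyond the jig; bystander. Origin: centre of its underside.
- box: Blue junction box, 75 x 65 x about 55 mm, standing loose beyond the jig; bystander. Origin: centre of its underside.
- wheel_axis (a point): Point on the wheel's vertical axis, at the wheel's upper face (jig z 60 mm). The wheel stays where it is left (dry drag of about 3 N at the peg) and drives the pusher by a rack: 30 mm of travel per rad, up to 60 mm. A force on the peg along its circle is about 1.5 times as large at the pusher, less the drag.
- pawl: The pawl, dark steel; origin on its level hinge axis (along jig x) at jig (0, 186, 84) mm, between two bracket ears 26 mm wide overall, tops at jig z 94. Down, its z axis is upright and its nose hangs in the teeth 34 mm in from the hinge; thrown over outwards (about jig -x) it stops tilted 2.3 rad. Its weight holds it at either end, falling open from about 1.7 rad on; moves with under 1 N.
Things that resemble listed ones, but are neither listed nor needed, are in the scene too. What is shaped like the board but pink or yellow is not meant.

How it is judged (in metres and radians):
On the way, in this order (a step that is already met when the one before it is completed fails the run):
1. the pawl is thrown over, past 1.8 rad (angle between pawl's own z axis and vertical above 1.8 rad), for 0.2 s.
2. the pusher presses the board (more than 4 N) home on the connector's contact bar (more than 3 N) (contact force between pusher and board above 4 N and contact force between board and connector above 3 N), for 0.3 s.
At the end, for the whole second after the job is handed in: The pawl is left thrown back (past 1.8 rad); the board lies flat in its rails, at rest and still bearing on the connector's contact bar (more than 0.2 N), and the pusher's face is within 2 mm of the board's edge (angle between pawl's own z axis and vertical above 1.8 rad and contact force between board and connector above 0.2 N and y of board in the frame of connector below 0.066 m and z of board in the frame of connector below 0.003 m and y of board in the frame of pusher above -0.0395 m and linear speed of board below 0.01 m/s); the robot touches nothing.
It fails at once if the pusher presses on the board, or the board on the connector, with more than 20 N (contact force between pusher and board above 20 N or contact force between board and connector above 20 N).
It fails at once if the wheel is strained against the pawl with more than 15 N (contact force between pawl and wheel above 15 N).
It fails at once if the robot touches the board or the pusher with more than 1 N (contact force between any of the fingers, the arm and board above 1 N or contact force between any of the fingers, the arm and pusher above 1 N).
It fails at once if a bystander is moved more than 20 mm (distance of any of meter, flux, box from where it was at the start of the episode above 0.02 m).
It also fails if it takes over 72 s, if anything falls off the work surface, if the arm or the gripper's body presses on something with over 40 N, if the wrist force passes 120 N, or if a joint passes its speed limit or range.

### The arm

A 6-joint arm with a two-finger parallel gripper is mounted at the origin on the work surface. World frame = base frame: x ahead of the robot, y to its left, z up, the work surface at z = 0. Lengths are in mm, angles in rad, forces in N, time in s.
With the tool pointing down it reaches from about 350 to 925 mm from the base axis. Payload 6.4 kg.
Tool frame: the origin (TCP) lies on the centre line of the jaws, within the pads' length; the fingertips stand 11 mm ahead of it and the grasp point (between the pads) lies 8 mm behind it; z points along the fingers, y is the direction in which the jaws open and shut (so a half turn about z gives the same grasp; the last joint's range is limited). The gripper opens to 85 mm and grips with 20 to 120 N. Pads are 22 mm wide; open, the fingers measure 114 mm over their backs; the gripper's body (76 mm by 85 mm) begins 54 mm behind the grasp point. The pads swing forward as they close: fully open they stand 13 mm farther back than shut.
Start: joints at [1.079, 0.245, 1.558, -0, 1.339, -0.174], TCP at [203.108, 617.464, 242.29] pointing down, gripper open.
Joint ranges: [-3.13, 3.13], [-1.02, 2.26], [0.13, 2.54], [-0.95, 4.09], [0.21, 2.88], [-2.74, 2.74]. Speed limits (rad/s): [2.57, 2.57, 3.14, 3.14, 3.14, 3.14].

### API

Orientations are given as a unit quaternion [w, x, y, z].
In Python, from cell import ctrl gives the robot as it stands. The module is installed in compiled form; this text tells all that it offers.
- The arm moves only by the shell command python3 -m inch 'ROWS'. ROWS is a JSON object of lists of equal length, an entry for each row: "angular": the turn, a rotation vector about the world's x, y, z in degrees, a list of three; "translation": the shift along the world's x, y, z in m, a list of three; "fingers": the opening, from 0 (shut) to 1 (fully open). In form: {"angular": [[ax, ay, az], ...], "translation": [[x, y, z], ...], "fingers": [fingers, ...]}. A call has 1 to 10 rows; each row is the pose to reach, as a shift and turn from the pose commanded when the call began; what a row does not reach only later rows make up. A row lasts 1/10 s, in which the tool goes at most 50 mm and 8.59 degrees, less where a joint would pass 70% of its speed; a pose out of reach is approached as far as the arm can. A call with a gripper value outside its range is refused whole. The fingers move at their own pace and stop on an object; the grip force is fixed at half the most. Time passes only in rows, so rows that repeat a pose let the fingers close. It gives the time, the measured TCP pose, the force and the opening at its end, in the units of the state.
- ctrl.read_state(): the state, without advancing time (a new reading comes with each control period).
- ctrl.snapshot(name): name is "side" or "top"; returns (picture, depth): 384x512x3 uint8, red, green, blue; 384x512 float32, mm along the optical axis (not along the pixel's ray), 0 where there is no reading.
- ctrl.camera_model(name): a dict with "fx", "fy", "cx", "cy" (pixels), "D" ([k1, k2, p1, p2, k3] as OpenCV has them; the pictures are not rectified), "cam_to_world" (4x4, takes a point from camera to world coordinates). Camera axes: x right, y up, looking along -z (the intrinsics and any distortion apply to the point x, -y, -z); pixel columns grow to the right and rows downward; lengths in mm; the calibration is good to about 2 mm. A picture is of the moment at which its call begins. camera_model takes no time and is no camera call.
- ctrl.finish_job(): hands the job in, once; it reports no verdict.
The state is a dict: "time_s": time; "q": joint angles; "dq": joint speeds; "effort": joint torques, N m; "eef_pos": TCP position; "eef_rot": TCP orientation; "force": force on the tool from outside, world axes, zero at the start; "torque": the same for the moment, N m; "opening": finger opening in mm.
Only numpy, scipy, OpenCV 4.12 (cv2) and the standard library are available. Lean on these libraries where they do the work, as an engineer would, in place of code of your own. Each camera call takes 0.05 s, during which the arm holds its last target.

## Working session

There is one attempt and no reset: what is moved stays moved. The work goes in short steps, Python scripts to look and compute and a shell command to move; the robot and the scene stay as the last step left them, time stands still between calls to the robot, and variables do not carry over. Pictures are saved under pics/ and viewed, and the job is handed in when it is done.

```bash
mkdir -p pics; ls; python3 - <<'E'
from cell import ctrl
import cv2,numpy as np
for n in("side","top"):
    p,d=ctrl.snapshot(n); cv2.imwrite(f"pics/{n}0.png",p[:,:,::-1]); np.savez(f"{n}0.npz",p=p,d=d)
    m=ctrl.camera_model(n); print(n,{k:np.round(v,4).tolist() for k,v in m.items() if k!='D'},m['D'])
print(ctrl.read_state())
E
```

```text
pics
side {'fx': 396.6321, 'fy': 396.6321, 'cx': 244.3091, 'cy': 190.4542, 'cam_to_world': [[-0.7686, 0.4857, -0.4163, 167.1135], [-0.6397, -0.5808, 0.5035, 426.6052], [0.0028, 0.6533, 0.7571, 905.3549], [0.0, 0.0, 0.0, 1.0]]} [-0.06376685  0.          0.          0.          0.        ]
top {'fx': 496.7235, 'fy': 496.7235, 'cx': 258.108, 'cy': 194.2465, 'cam_to_world': [[0.1083, 0.9709, -0.2135, 299.741], [-0.9941, 0.1059, -0.0227, -112.9961], [0.0006, 0.2147, 0.9767, 1537.204], [0.0, 0.0, 0.0, 1.0]]} [-0.20744187  0.          0.          0.          0.        ]
{'time_s': 0.1, 'q': array([ 1.07890391e+00,  2.45769150e-01,  1.55890174e+00,  4.84765414e-07,
        1.33874597e+00, -1.74090027e-01]), 'dq': array([ 0.00216727, -0.00172766, -0.00315698, -0.00031258,  0.00232141,
       -0.00165328]), 'effort': array([ 5.56901000e-05, -4.30672216e+01, -3.27126861e+01, -1.60821451e-04,
        2.88532588e-03,  2.45459256e-05]), 'eef_pos': array([202.86146477, 617.00968822, 241.26940734]), 'eef_rot': array([-2.98362399e-04,  1.58233329e-01,  9.87401328e-01, -8.61920530e-04]), 'force': array([ 0.18541136, -0.48198678, -0.68655754]), 'torque': array([ 0.00256001, -0.00127921, -0.03903408]), 'opening': 85.16941256141017}
```

View pics/side0.png

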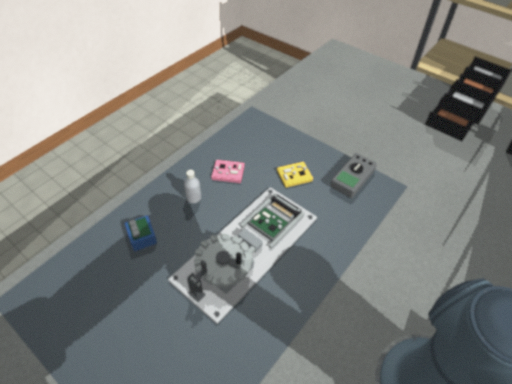

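View pics/top0.png

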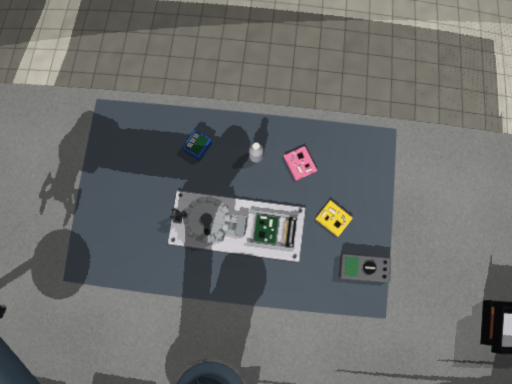

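```bash
cat > h.py <<'E'
import numpy as np,cv2
from cell import ctrl
def ray(n,uv):
    m=ctrl.camera_model(n);K=np.array([[m['fx'],0,m['cx']],[0,m['fy'],m['cy']],[0,0,1]])
    u=cv2.undistortPoints(np.array(uv,float).reshape(-1,1,2),K,np.array(m['D'],float))[:,0]
    T=np.array(m['cam_to_world']);d=np.c_[u[:,0],-u[:,1],-np.ones(len(u))]@T[:3,:3].T
    return T[:3,3],d
def onz(n,uv,z):
    o,d=ray(n,uv);return o+d*((z-o[2])/d[:,2])[:,None]
def proj(n,P):
    m=ctrl.camera_model(n);K=np.array([[m['fx'],0,m['cx']],[0,m['fy'],m['cy']],[0,0,1]])
    T=np.array(m['cam_to_world']);c=(np.atleast_2d(P)-T[:3,3])@T[:3,:3]
    c=c*[1,-1,-1];return cv2.projectPoints(c.reshape(-1,1,3),np.zeros(3),np.zeros(3),K,np.array(m['D'],float))[0][:,0]
def depthpts(n,d):
    v,u=np.nonzero(d>0);o,r=ray(n,np.c_[u,v]);return np.c_[u,v],o+r*d[v,u][:,None]
def tri(uv1,uv2):
    o1,d1=ray("top",[uv1]);o2,d2=ray("side",[uv2]);d1=d1[0];d2=d2[0]
    s=np.linalg.lstsq(np.c_[d1,-d2],o2-o1,rcond=None)[0];a=o1+d1*s[0];b=o2+d2*s[1];return (a+b)/2,np.linalg.norm(a-b)
def crop(p,x0,y0,w,h,s,f):
    cv2.imwrite(f,cv2.resize(p[y0:y0+h,x0:x0+w,::-1],None,fx=s,fy=s,interpolation=cv2.INTER_CUBIC))
E
python3 - <<'E'
from h import *
t=np.load('top0.npz');s=np.load('side0.npz')
crop(t['p'],155,175,160,100,5,'pics/tc.png');crop(s['p'],160,180,165,150,4,'pics/sc.png')
# plate corners, top
hsv=cv2.cvtColor(t['p'],cv2.COLOR_RGB2HSV)
print(t['d'][225,180],hsv[225,190])
E
```

```text
1546.5927 [100   8 100]
```

View pics/tc.png

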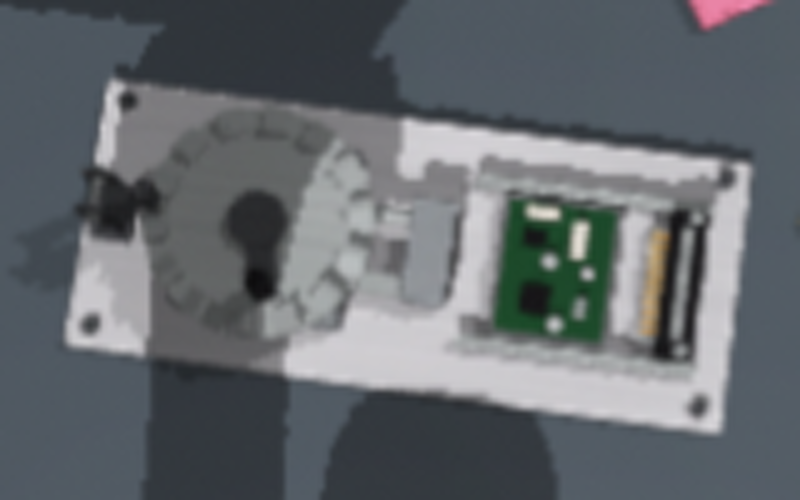

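View pics/sc.png

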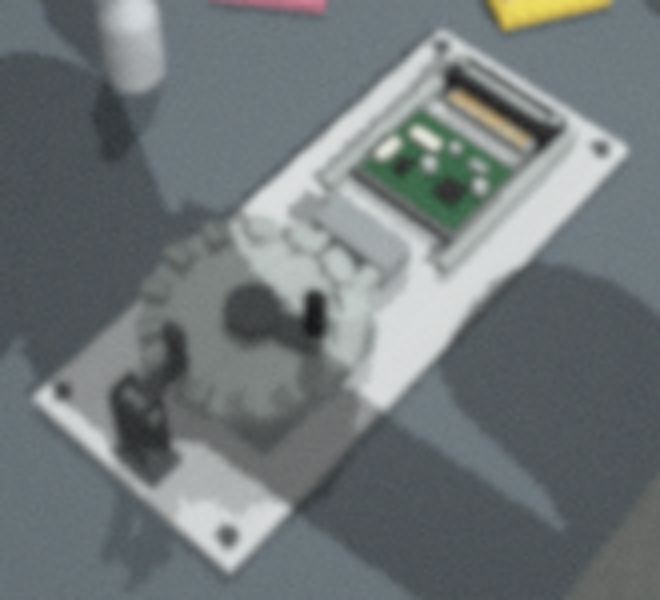

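```bash
cat >> h.py <<'E'
def tc(a):return np.array(a,float)/5+[155,175]-0.4
def sc(a):return np.array(a,float)/4+[160,180]-0.375
E
python3 - <<'E'
from h import *
C=np.array([[85,205],[85,-205],[-85,-205],[-85,205]],float)
def fit(J,W):
    jc=J.mean(0);wc=W.mean(0);a=J-jc;b=W-wc
    th=np.arctan2((a[:,0]*b[:,1]-a[:,1]*b[:,0]).sum(),(a*b).sum())
    R=np.array([[np.cos(th),-np.sin(th)],[np.sin(th),np.cos(th)]])
    t=wc-R@jc;return th,t,W-(J@R.T+t)
W=onz('top',tc([(110,80),(750,158),(720,432),(67,347)]),12)[:,:2]
print(W,*fit(C,W))
W2=onz('side',sc([(33,400),(440,28),(630,152),(230,575)]),12)[:,:2]
print(*fit(C,W2))
Wt=onz('top',tc([(128,100),(727,177),(698,406),(90,323)]),12)[:,:2]
Ws=onz('side',sc([(63,390),(442,46),(600,148),(228,536)]),12)[:,:2]
print(Wt,Ws)
E
```

```text
[[ 616.91524431  180.24188675]
 [ 610.81629792 -226.5951386 ]
 [ 438.08147355 -223.8788275 ]
 [ 445.66998808  183.24938078]] -0.016787984709759562 [527.87075097 -21.74567464] [[ 0.6150959  -1.55663938]
 [ 1.39889993  1.54856016]
 [-1.35987997  1.41104791]
 [-0.65411586 -1.4029687 ]]
-0.021985824831501563 [527.12615054 -20.32530236] [[-0.12922668 -1.03415787]
 [ 2.11830483 -0.72019825]
 [-1.37962926  2.05698599]
 [-0.60944888 -0.30262986]]
[[ 605.32248224  166.94593968]
 [ 597.20296759 -213.32328796]
 [ 452.60923586 -208.86818657]
 [ 462.20558398  170.96297321]] [[ 607.16444061  164.69573241]
 [ 597.75177244 -214.65042639]
 [ 454.52794391 -210.7225851 ]
 [ 462.97856744  169.26404987]]
```

```bash
cat >> h.py <<'E'
TH=-0.022;T0=np.array([528.7,-21.5])
R2=np.array([[np.cos(TH),-np.sin(TH)],[np.sin(TH),np.cos(TH)]])
def j2w(p):
    p=np.atleast_2d(np.array(p,float));return np.c_[p[:,:2]@R2.T+T0,p[:,2]]
def w2j(p):
    p=np.atleast_2d(np.array(p,float));return np.c_[(p[:,:2]-T0)@R2,p[:,2]]
E
python3 - <<'E'
from h import *
t=np.load('top0.npz');s=np.load('side0.npz')
P=np.array([[85,205,12],[85,-205,12],[-85,-205,12],[-85,205,12],[0,90,60],[-42.5,78.6,76],[-42.5,78.6,112],[0,186,84],[0,152,112],[0,152,124],[0,-28,24],[13,186,94],[-13,186,94],[-32,-28,36],[32,-28,36]])
W=j2w(P);print(np.round(W,1))
for n,d,(x0,y0,w,h,sc_) in(("top",t,(155,175,160,100,5)),("side",s,(160,180,165,150,4))):
    im=cv2.resize(d['p'][y0:y0+h,x0:x0+w,::-1],None,fx=sc_,fy=sc_,interpolation=cv2.INTER_CUBIC)
    for u in proj(n,W):
        a=((u-[x0,y0]+.5)*sc_-.5);cv2.circle(im,(int(a[0]),int(a[1])),3,(0,0,255),1)
    cv2.imwrite(f'pics/{n}_p.png',im)
E
```

```text
[[ 618.2  181.6   12. ]
 [ 609.2 -228.3   12. ]
 [ 439.2 -224.6   12. ]
 [ 448.2  185.3   12. ]
 [ 530.7   68.5   60. ]
 [ 487.9   58.    76. ]
 [ 487.9   58.   112. ]
 [ 532.8  164.5   84. ]
 [ 532.   130.5  112. ]
 [ 532.   130.5  124. ]
 [ 528.1  -49.5   24. ]
 [ 545.8  164.2   94. ]
 [ 519.8  164.7   94. ]
 [ 496.1  -48.8   36. ]
 [ 560.1  -50.2   36. ]]
```

View pics/top_p.png

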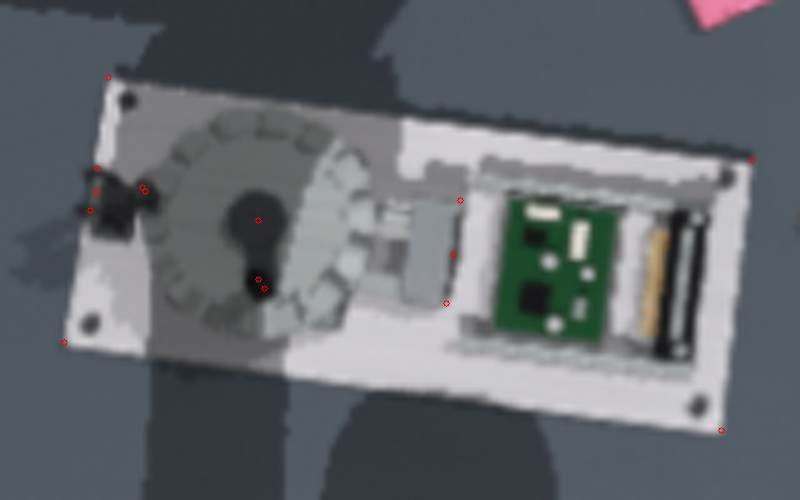

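View pics/side_p.png

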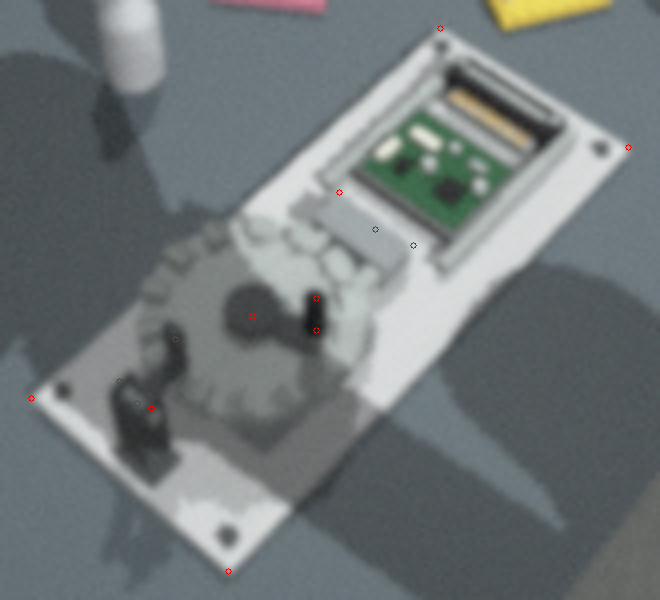

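```bash
python3 - <<'E'
from h import *
t=np.load('top0.npz');s=np.load('side0.npz')
P=np.array([[13,180,94],[13,192,94],[-13,180,94],[-13,192,94],[6,156,124],[-6,156,124],[6,148,124],[-6,148,124],[6,152,88],[-6,152,88]])
W=j2w(P)
ims=[]
for n,d,(x0,y0,w,h,sc_) in(("top",t,(162,200,40,35,10)),("side",s,(180,250,40,55,10))):
    im=cv2.resize(d['p'][y0:y0+h,x0:x0+w,::-1],None,fx=sc_,fy=sc_,interpolation=cv2.INTER_CUBIC)
    im=np.clip(255*(im/255.)**0.5,0,255).astype(np.uint8)
    for u in proj(n,W):
        a=((u-[x0,y0]+.5)*sc_-.5);cv2.circle(im,(int(a[0]),int(a[1])),3,(0,0,255),1)
    im=cv2.copyMakeBorder(im,0,550-im.shape[0],0,0,cv2.BORDER_CONSTANT);ims.append(im)
cv2.imwrite('pics/pz.png',np.hstack(ims))
E
```

```text
(no output)
```

View pics/pz.png

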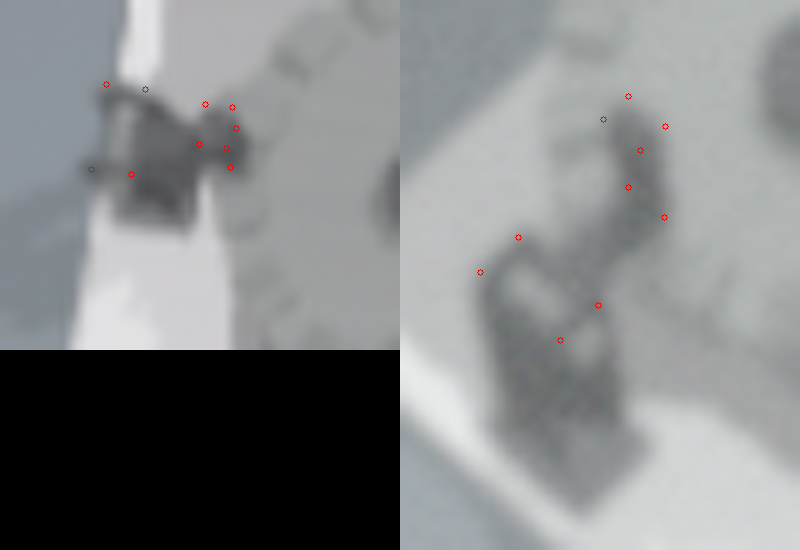

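```bash
python3 -m inch '{"angular":[[0,0,-8],[0,0,-16],[0,0,-24],[0,0,-32],[0,0,-40],[0,0,-48],[0,0,-56],[0,0,-64],[0,0,-73],[0,0,-73]],"translation":[[0.027,-0.040,0],[0.054,-0.080,0],[0.081,-0.120,0],[0.108,-0.160,0],[0.135,-0.200,0],[0.162,-0.240,0],[0.189,-0.280,0],[0.216,-0.320,0],[0.243,-0.360,0],[0.270,-0.400,0]],"fingers":[0.5,0.5,0.5,0.5,0.5,0.5,0.5,0.5,0.5,0.5]}'
python3 -c "
from cell import ctrl;s=ctrl.read_state();print(s['q'],s['eef_rot'],s['eef_pos'])"
```

```text
time_s: 1.1
eef_pos: [473.6, 215.6, 242.0]
eef_rot: [-0.0, 0.715, 0.699, -0.0]
force: [-0.1, 0.7, -0.6]
opening: 42.9
[ 2.09085513e-01 -6.12521556e-02  1.88656102e+00  6.99128938e-05
  1.31653952e+00  2.32806652e-01] [-9.69843429e-05  7.15449679e-01  6.98664254e-01 -8.99309337e-05] [473.60954612 215.61731829 242.03643638]
```

```bash
python3 -m inch '{"angular":[[0,0,0],[0,0,0],[0,0,0],[0,0,0],[0,0,0]],"translation":[[0.020,-0.030,-0.020],[0.040,-0.060,-0.050],[0.057,-0.089,-0.080],[0.057,-0.089,-0.090],[0.057,-0.089,-0.090]],"fingers":[0.5,0.5,0.5,0.5,0.5]}'
python3 - <<'E'
from h import *
for n,b in(("top",(155,195,60,50,10)),("side",(160,180,165,150,4))):
    p,d=ctrl.snapshot(n);crop(p,*b,f'pics/{n}1.png')
print(ctrl.read_state()['eef_pos'])
E
```

```text
time_s: 1.6
eef_pos: [528.5, 128.1, 149.9]
eef_rot: [-0.002, 0.715, 0.699, -0.002]
force: [-0.5, -0.1, 1.1]
opening: 42.6
[529.96629941 129.25489012 152.81041492]
```

View pics/side1.png

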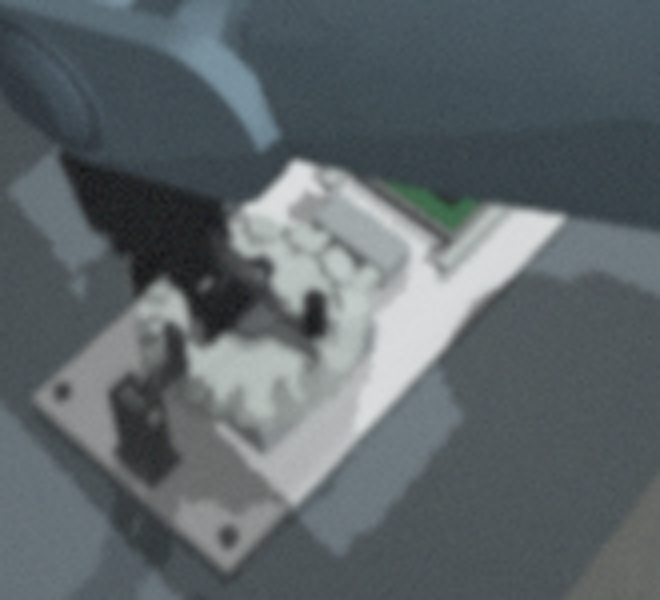

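View pics/top1.png

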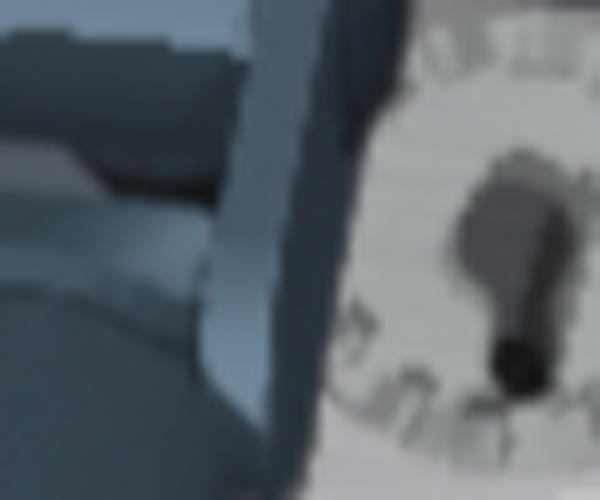

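```bash
python3 -m inch '{"angular":[[0,0,0],[0,0,0],[0,0,0],[0,0,0],[0,0,0]],"translation":[[0,0,-0.015],[0,0,-0.030],[0,0,-0.046],[0,0,-0.046],[0,0,-0.046]],"fingers":[0.5,0.5,0.5,0.5,0.5]}'
python3 - <<'E'
from h import *
for n,b in(("side",(175,230,60,70,8)),):
    p,d=ctrl.snapshot(n);crop(p,*b,f'pics/{n}2.png')
s=ctrl.read_state();print(s['eef_pos'],s['force'])
E
```

```text
time_s: 2.2
eef_pos: [529.6, 128.8, 105.7]
eef_rot: [-0.0, 0.714, 0.7, -0.0]
force: [0.9, -0.5, 0.6]
opening: 42.8
[530.21524989 128.77219479 106.50592059] [-0.77307162 -0.07999906  0.04095243]
```

View pics/side2.png

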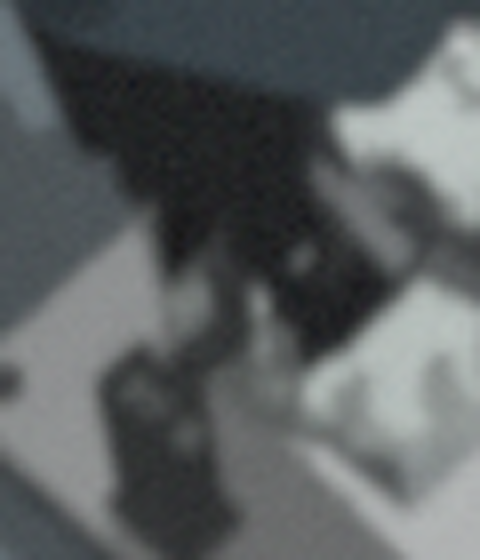

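```bash
python3 -m inch '{"angular":[[0,0,0],[0,0,0],[0,0,0],[0,0,0],[0,0,0]],"translation":[[0,0,0],[0,0,0],[0,0,0],[0,0,0],[0,0,0]],"fingers":[0.3,0.22,0.18,0.18,0.18]}'; python3 -m inch '{"angular":[[0,0,0],[0,0,0],[0,0,0],[0,0,0],[0,0,0]],"translation":[[0,0,0],[0,0,0],[0,0,0],[0,0,0],[0,0,0]],"fingers":[0.1,0.1,0.1,0.1,0.1]}'
```

```text
time_s: 2.75
eef_pos: [531.0, 128.5, 107.0]
eef_rot: [0.001, 0.715, 0.7, 0.001]
force: [3.1, -0.0, 0.9]
opening: 15.5
time_s: 3.25
eef_pos: [532.4, 128.4, 107.4]
eef_rot: [0.002, 0.715, 0.7, 0.002]
force: [8.2, 1.2, -1.6]
opening: 10.6
```

```bash
python3 -m inch '{"angular":[[0,0,0],[0,0,0],[0,0,0]],"translation":[[0.002,0,0],[0.002,0,0],[0.002,0,0]],"fingers":[0.05,0.05,0.05]}'
```

```text
time_s: 3.55
eef_pos: [532.7, 128.4, 107.3]
eef_rot: [0.0, 0.714, 0.7, 0.0]
force: [0.5, -1.4, 5.4]
opening: 10.7
```

```bash
python3 -m inch '{"angular":[[0,0,0],[0,0,0],[0,0,0],[0,0,0],[0,0,0]],"translation":[[0.0002,0.006,0.0058],[0.0003,0.0129,0.0105],[0.0005,0.0205,0.0139],[0.0007,0.0286,0.0159],[0.0007,0.0286,0.0159]],"fingers":[0.05,0.05,0.05,0.05,0.05]}'
python3 - <<'E'
from h import *
for n,b in(("side",(160,220,80,90,7)),):
    p,d=ctrl.snapshot(n);crop(p,*b,f'pics/{n}3.png')
s=ctrl.read_state();print(s['eef_pos'],s['force'])
E
```

```text
time_s: 4.05
eef_pos: [533.2, 155.2, 121.9]
eef_rot: [0.002, 0.714, 0.7, -0.002]
force: [4.2, -8.1, -1.7]
opening: 10.6
[533.20151383 155.1552039  121.92054727] [ 3.67960906 -8.86593795 -1.75821563]
```

View pics/side3.png

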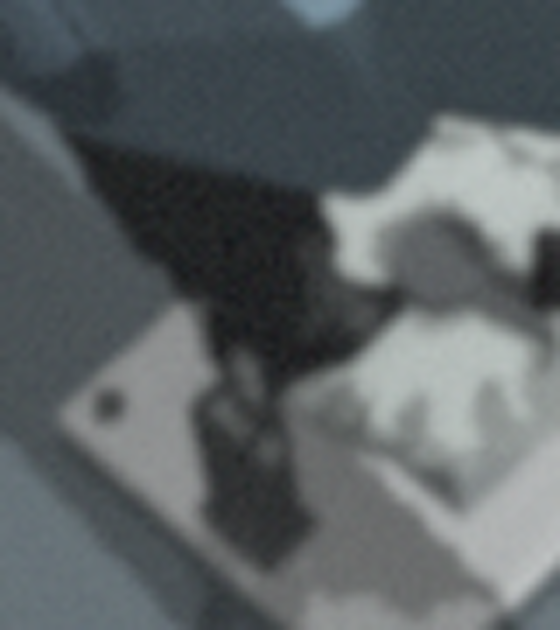

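```bash
python3 -m inch '{"angular":[[0,0,0],[0,0,0],[0,0,0],[0,0,0],[0,0,0]],"translation":[[0,0.0083,0.0006],[0.0002,0.0166,-0.0002],[0.0004,0.0246,-0.0025],[0.0006,0.0321,-0.0062],[0.0006,0.0321,-0.0062]],"fingers":[0.05,0.05,0.05,0.05,0.05]}'
python3 - <<'E'
from h import *
for n,b in(("side",(160,220,80,90,7)),):
    p,d=ctrl.snapshot(n);crop(p,*b,f'pics/{n}4.png')
s=ctrl.read_state();print(s['eef_pos'],s['force'])
E
```

```text
time_s: 4.6
eef_pos: [534.2, 188.8, 117.0]
eef_rot: [0.001, 0.714, 0.7, -0.0]
force: [0.4, -3.4, 5.3]
opening: 10.0
[534.19231159 188.59628308 117.09025055] [ 1.89609421 -4.50869481  5.88645712]
```

View pics/side4.png

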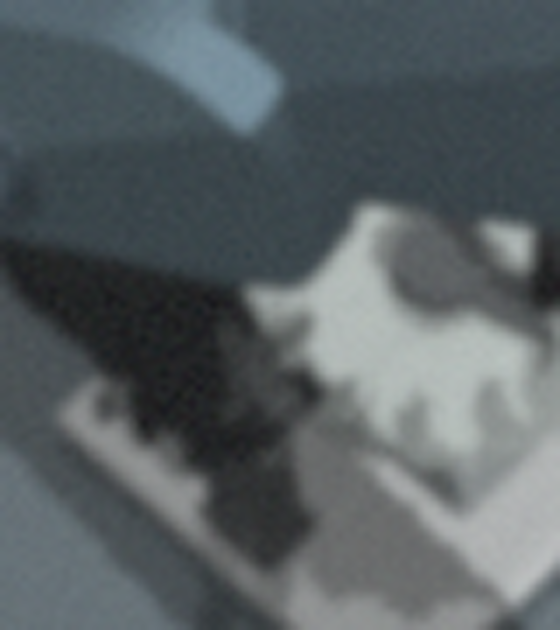

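```bash
python3 -m inch '{"angular":[[0,0,0],[0,0,0],[0,0,0],[0,0,0]],"translation":[[0.0002,0.0068,-0.0048],[0.0003,0.0126,-0.0108],[0.0004,0.0173,-0.0177],[0.0004,0.0173,-0.0177]],"fingers":[0.05,0.05,0.05,0.05]}'
```

```text
time_s: 5.05
eef_pos: [534.8, 207.0, 99.6]
eef_rot: [0.001, 0.714, 0.7, 0.001]
force: [-0.0, -0.5, 8.1]
opening: 10.0
```

```bash
python3 - <<'E'
from h import *
for n,b in(("side",(160,220,80,90,7)),):
    p,d=ctrl.snapshot(n);crop(p,*b,f'pics/{n}5.png')
s=ctrl.read_state();print(s['eef_pos'],s['force'])
E
```

```text
[534.80451186 206.78588832  99.84321542] [-0.67531111  0.87356733  9.36850849]
```

View pics/side5.png

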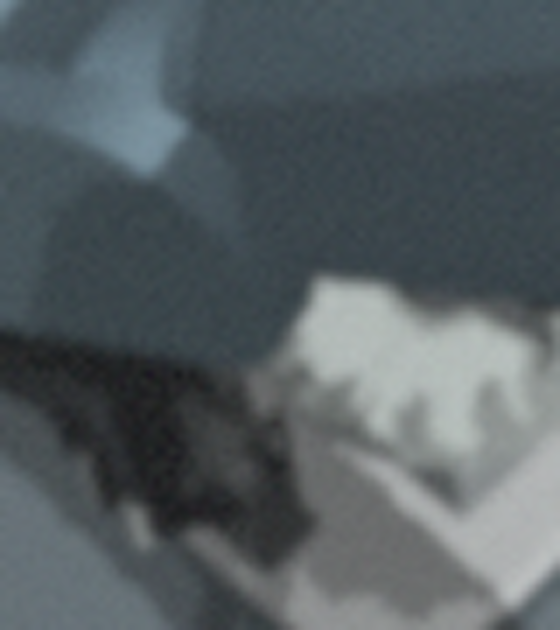

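```bash
python3 -m inch '{"angular":[[0,0,0],[0,0,0],[0,0,0],[0,0,0],[0,0,0]],"translation":[[0,0.002,-0.003],[0,0.003,-0.005],[0,0.003,-0.005],[0,0.003,-0.005],[0,0.003,-0.005]],"fingers":[0.05,0.3,0.5,0.5,0.5]}'
python3 -m inch '{"angular":[[0,0,0],[0,0,0],[0,0,0],[0,0,0],[0,0,0]],"translation":[[0,0.003,0.03],[0,0.003,0.06],[0,-0.0,0.07],[-0.03,-0.04,0.07],[-0.04,-0.08,0.06]],"fingers":[0.5,0.5,0.5,0.5,0.5]}'
python3 - <<'E'
from h import *
ims=[]
for n,b in(("side",(160,180,165,150,4)),("top",(155,175,160,100,5))):
    p,d=ctrl.snapshot(n);crop(p,*b,f'pics/{n}6.png')
s=ctrl.read_state();print(s['eef_pos'],s['force'])
E
```

```text
time_s: 5.6
eef_pos: [533.4, 209.4, 92.9]
eef_rot: [-0.0, 0.715, 0.7, -0.0]
force: [-0.9, -0.5, 0.2]
opening: 42.9
time_s: 6.1
eef_pos: [492.8, 129.1, 153.6]
eef_rot: [0.0, 0.714, 0.701, 0.0]
force: [0.8, -0.0, -0.6]
opening: 42.5
[491.16142213 126.39490499 150.86913599] [-1.09710172  1.0463326   0.20527532]
```

View pics/side6.png

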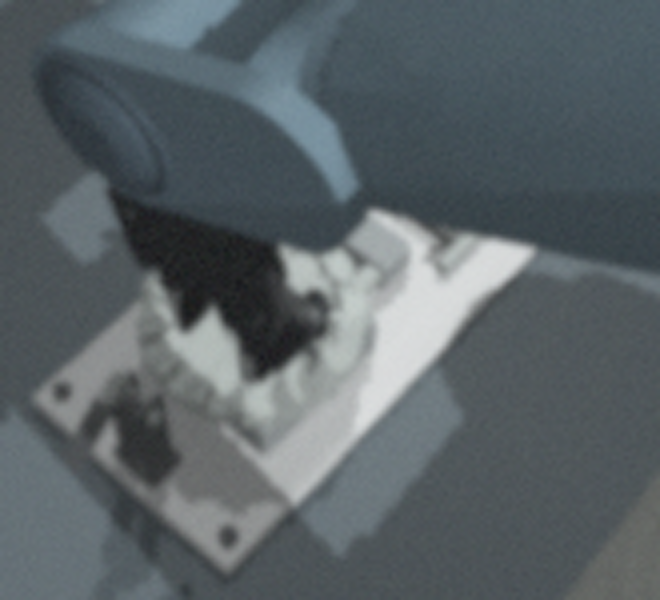

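View pics/top6.png

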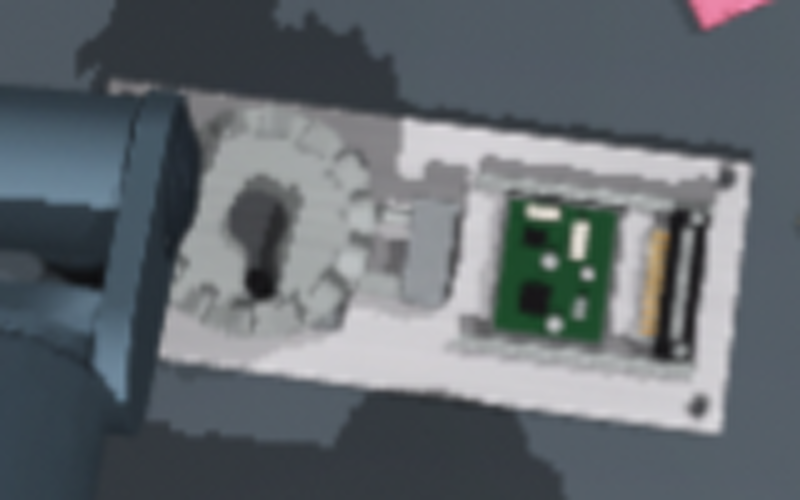

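```bash
python3 -m inch '{"angular":[[0,0,0],[0,0,0],[0,0,0],[0,0,0],[0,0,0],[0,0,0],[0,0,0]],"translation":[[-0.003,-0.036,0],[-0.0055,-0.0715,0],[-0.0055,-0.0715,0],[-0.0055,-0.0715,-0.02],[-0.0055,-0.0715,-0.04],[-0.0055,-0.0715,-0.061],[-0.0055,-0.0715,-0.061]],"fingers":[0.37,0.37,0.37,0.37,0.37,0.37,0.37]}'
python3 - <<'E'
from h import *
for n,b in(("side",(200,220,60,60,9)),("top",(185,200,50,50,10))):
    p,d=ctrl.snapshot(n);crop(p,*b,f'pics/{n}7.png')
s=ctrl.read_state();print(s['eef_pos'],s['force'])
E
```

```text
time_s: 6.9
eef_pos: [485.8, 58.9, 89.1]
eef_rot: [-0.003, 0.714, 0.7, -0.002]
force: [0.2, -0.1, 0.2]
opening: 31.7
[488.21507011  58.49843603  92.1541557 ] [ 0.50040309 -0.32793602 -0.02831058]
```

View pics/side7.png

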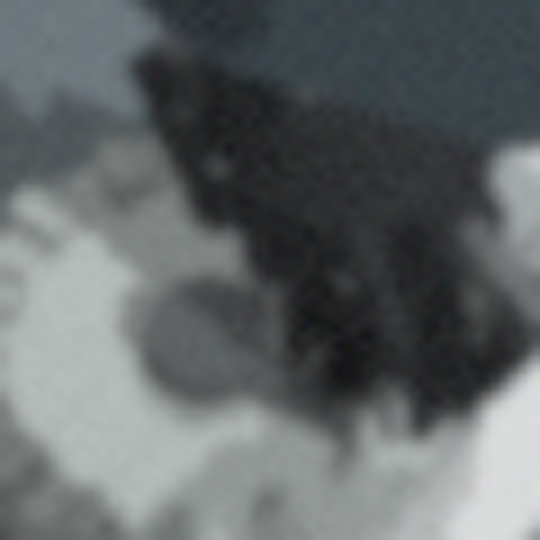

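View pics/top7.png

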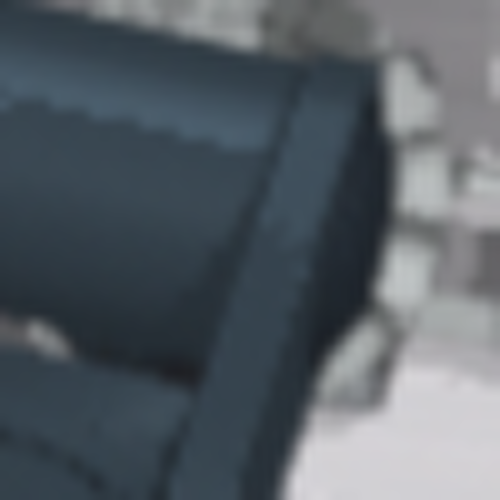

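```bash
python3 -m inch '{"angular":[[0,0,0],[0,0,0],[0,0,0],[0,0,0],[0,0,0],[0,0,0]],"translation":[[0,0,0],[0,0,0],[0,0,0],[0,0,0],[0,0,0],[0,0,0]],"fingers":[0.25,0.2,0.15,0.12,0.1,0.1]}';python3 -m inch '{"angular":[[0,0,0],[0,0,0]],"translation":[[0,0,0],[0,0,0]],"fingers":[0.05,0.05]}'
```

```text
time_s: 7.6
eef_pos: [488.5, 58.1, 93.6]
eef_rot: [-0.0, 0.714, 0.7, 0.0]
force: [-4.1, -0.0, 5.2]
opening: 14.2
time_s: 7.8
eef_pos: [488.4, 58.1, 93.6]
eef_rot: [-0.0, 0.714, 0.7, 0.0]
force: [-3.4, -0.2, 6.2]
opening: 13.9
```

```bash
python3 - <<'E'
from h import *
for x,z in((470,26),(493,26),(497,26),(508,26),(612,26),(617,26),(643,26),(645,24),(666,34),(707,34),(460,36),(456,36)):
    print(x,z,np.round(w2j(onz('top',tc([(x,270)]),z))[0],1))
E
```

```text
470 26 [ -8.3 -39.3  26. ]
493 26 [ -6.5 -53.3  26. ]
497 26 [ -6.2 -55.7  26. ]
508 26 [ -5.3 -62.4  26. ]
612 26 [   3.  -125.8   26. ]
617 26 [   3.4 -128.9   26. ]
643 26 [   5.5 -144.7   26. ]
645 24 [   5.9 -146.    24. ]
666 34 [   6.1 -158.4   34. ]
707 34 [   9.3 -183.3   34. ]
460 36 [-10.6 -33.6  36. ]
456 36 [-10.9 -31.2  36. ]
```

```bash
python3 - <<'E'
from h import *
t=np.load('top0.npz')
crop(t['p'],235,205,65,50,12,'pics/tb.png')
E
```

```text
(no output)
```

View pics/tb.png

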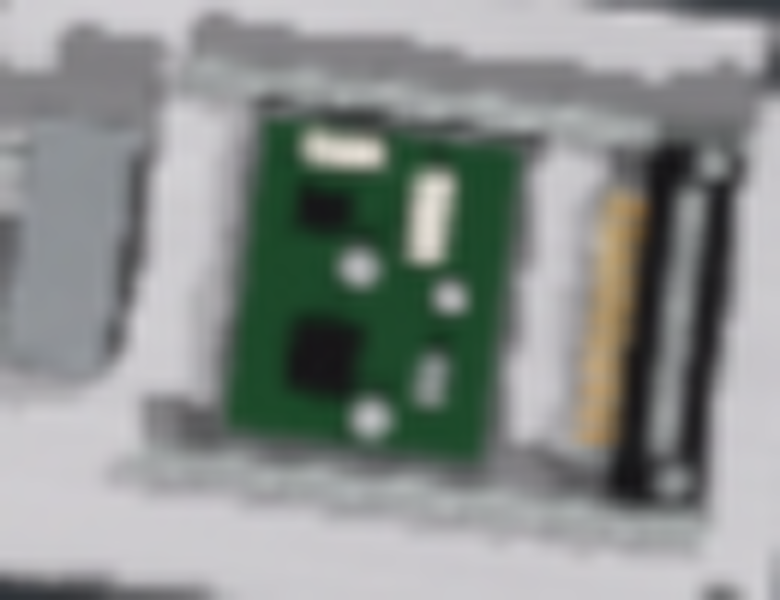

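```bash
cat >> h.py <<'E'
A0=np.radians(193.74)
def pk(t): return 44*np.array([np.cos(A0+t)-np.cos(A0),np.sin(A0+t)-np.sin(A0)])
def st(t,cx=530.7,cy=68.5):
    s=ctrl.read_state();p=s['eef_pos'];a=np.arctan2(p[1]-cy,p[0]-cx)%(2*np.pi)
    f=s['force'];print('t',s['time_s'],'ang',round(a-A0,3),'r',round(np.hypot(p[1]-cy,p[0]-cx),1),'Ftan',round(f@[-np.sin(a),np.cos(a),0],2),'Frad',round(f@[np.cos(a),np.sin(a),0],2),'pos',p.round(1),'open',round(s['opening'],1))
E
python3 - <<'E'
from h import *
for t in np.arange(0,1.75,.05): print(round(t,2),pk(t).round(1))
st(0)
E
```

```text
0.0 [0. 0.]
0.05 [ 0.6 -2.1]
0.1 [ 1.3 -4.2]
0.15 [ 2.  -6.3]
0.2 [ 2.9 -8.3]
0.25 [  3.9 -10.2]
0.3 [  5.  -12.2]
0.35 [  6.2 -14. ]
0.4 [  7.4 -15.8]
0.45 [  8.8 -17.6]
0.5 [ 10.2 -19.2]
0.55 [ 11.8 -20.8]
0.6 [ 13.4 -22.3]
0.65 [ 15.  -23.7]
0.7 [ 16.8 -25.1]
0.75 [ 18.6 -26.3]
0.8 [ 20.5 -27.5]
0.85 [ 22.4 -28.6]
0.9 [ 24.4 -29.5]
0.95 [ 26.4 -30.4]
1.0 [ 28.4 -31.2]
1.05 [ 30.5 -31.8]
1.1 [ 32.7 -32.4]
1.15 [ 34.8 -32.8]
1.2 [ 37.  -33.2]
1.25 [ 39.2 -33.4]
1.3 [ 41.4 -33.5]
1.35 [ 43.6 -33.5]
1.4 [ 45.8 -33.4]
1.45 [ 48.  -33.2]
1.5 [ 50.1 -32.9]
1.55 [ 52.3 -32.5]
1.6 [ 54.4 -32. ]
1.65 [ 56.5 -31.3]
1.7 [ 58.6 -30.6]
t 7.8 ang 0.002 r 43.5 Ftan -0.61 Frad 3.34 pos [488.4  58.1  93.6] open 13.9
```

```bash
python3 -m inch '{"angular":[[0,0,0],[0,0,0],[0,0,0],[0,0,0],[0,0,0]],"translation":[[0.0006,-0.0021,0],[0.0013,-0.0042,0],[0.002,-0.0063,0],[0.0029,-0.0083,0],[0.0029,-0.0083,0]],"fingers":[0.05,0.05,0.05,0.05,0.05]}'; python3 -c "
from h import *
st(0)"
```

```text
time_s: 8.3
eef_pos: [491.3, 49.6, 93.6]
eef_rot: [0.0, 0.714, 0.7, -0.0]
force: [-4.1, -0.4, 5.8]
opening: 14.1
t 8.3 ang 0.209 r 43.7 Ftan -1.47 Frad 3.89 pos [491.3  49.6  93.6] open 14.1
```

```bash
python3 -m inch '{"angular":[[0,0,0],[0,0,0],[0,0,0],[0,0,0],[0,0,0],[0,0,0],[0,0,0],[0,0,0]],"translation":[[0.0021,-0.0039,0],[0.0045,-0.0075,0],[0.0073,-0.0109,0],[0.0105,-0.0140,0],[0.0139,-0.0168,0],[0.0157,-0.0180,0],[0.0176,-0.0192,0],[0.0176,-0.0192,0]],"fingers":[0.05,0.05,0.05,0.05,0.05,0.05,0.05,0.05]}'; python3 -c "
from h import *
st(0)
p,d=ctrl.snapshot('top');crop(p,155,175,160,100,5,'pics/t8.png')
p,d=ctrl.snapshot('side');crop(p,160,180,165,150,4,'pics/s8.png')"
```

```text
time_s: 9.1
eef_pos: [509.3, 29.7, 93.6]
eef_rot: [0.001, 0.714, 0.7, -0.0]
force: [-3.5, -3.3, 5.8]
opening: 13.8
t 9.1 ang 0.827 r 44.3 Ftan -1.45 Frad 4.58 pos [509.3  29.7  93.6] open 13.8
```

View pics/t8.png

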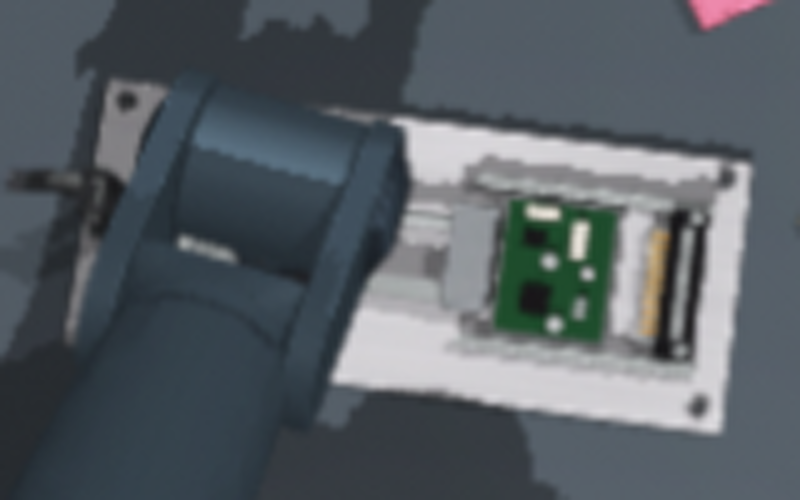

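View pics/s8.png

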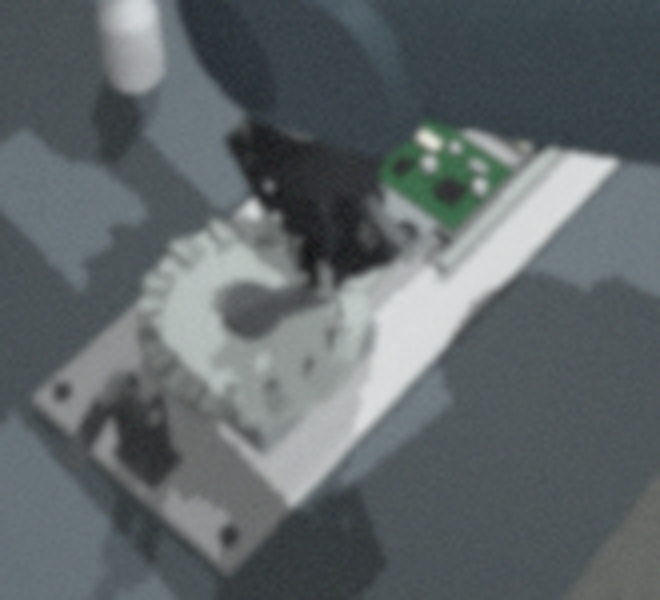

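```bash
python3 -m inch '{"angular":[[0,0,0],[0,0,0],[0,0,0],[0,0,0],[0,0,0],[0,0,0],[0,0,0],[0,0,0],[0,0,0],[0,0,0]],"translation":[[0.0010,-0.0006,0],[0.0019,-0.0011,0],[0.0029,-0.0016,0],[0.0039,-0.0020,0],[0.0059,-0.0029,0],[0.0079,-0.0037,0],[0.0100,-0.0043,0],[0.0122,-0.0049,0],[0.0143,-0.0053,0],[0.0165,-0.0057,0]],"fingers":[0.05,0.05,0.05,0.05,0.05,0.05,0.05,0.05,0.05,0.05]}'; python3 -c "
from h import *
st(0)
p,d=ctrl.snapshot('top');crop(p,235,200,65,50,12,'pics/t9.png')"
```

```text
time_s: 10.2
eef_pos: [525.6, 24.2, 93.6]
eef_rot: [0.001, 0.714, 0.7, -0.0]
force: [-5.0, -2.3, 5.2]
opening: 14.3
t 10.2 ang 1.216 r 44.6 Ftan -4.69 Frad 2.89 pos [525.6  24.2  93.6] open 14.3
```

View pics/t9.png

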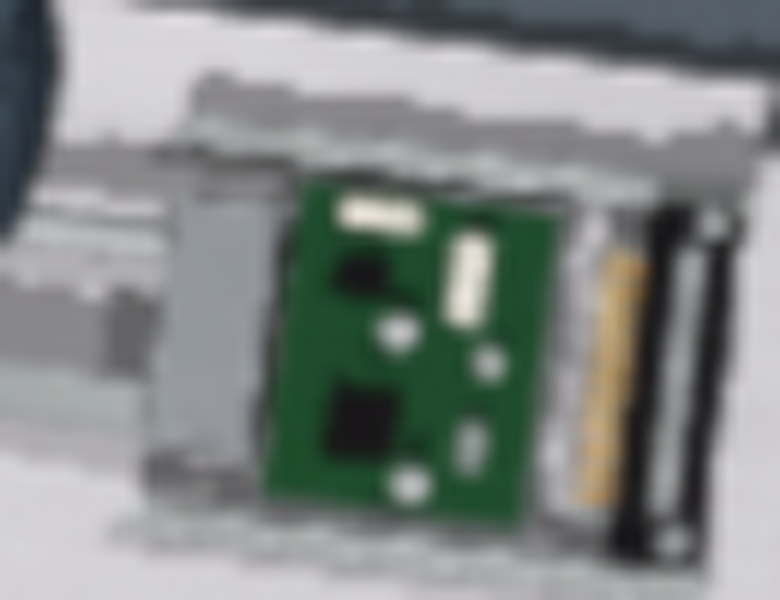

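```bash
python3 -m inch '{"angular":[[0,0,0],[0,0,0],[0,0,0],[0,0,0]],"translation":[[0.0015,-0.0001,0],[0.0029,-0.0002,0],[0.0044,-0.0003,0],[0.0044,-0.0003,0]],"fingers":[0.05,0.05,0.05,0.05]}'; python3 -c "
from h import *
st(0)"
python3 -m inch '{"angular":[[0,0,0],[0,0,0],[0,0,0],[0,0,0]],"translation":[[0.0008,0,0],[0.0015,0,0],[0.0022,0,0],[0.0022,0,0]],"fingers":[0.05,0.05,0.05,0.05]}'; python3 -c "
from h import *
st(0)"
```

```text
time_s: 10.65
eef_pos: [530.3, 23.8, 93.6]
eef_rot: [0.001, 0.714, 0.7, -0.0]
force: [-4.1, -3.4, 5.1]
opening: 14.4
t 10.65 ang 1.323 r 44.7 Ftan -4.04 Frad 3.39 pos [530.3  23.8  93.6] open 14.4
time_s: 11.05
eef_pos: [532.5, 23.8, 93.6]
eef_rot: [0.001, 0.714, 0.7, -0.0]
force: [-3.2, -2.7, 4.5]
opening: 14.0
t 11.05 ang 1.37 r 44.7 Ftan -3.33 Frad 2.57 pos [532.5  23.8  93.6] open 14.0
```

```bash
for i in 1; do python3 -m inch '{"angular":[[0,0,0],[0,0,0],[0,0,0]],"translation":[[0.0007,0,0],[0.0014,0.0001,0],[0.0014,0.0001,0]],"fingers":[0.05,0.05,0.05]}'; done; python3 -c "
from h import *
st(0)"
python3 -m inch '{"angular":[[0,0,0],[0,0,0],[0,0,0]],"translation":[[0.0007,0,0],[0.0014,0,0],[0.0014,0,0]],"fingers":[0.05,0.05,0.05]}'; python3 -c "
from h import *
st(0)
p,d=ctrl.snapshot('top');crop(p,235,200,65,50,12,'pics/t10.png')"
```

```text
time_s: 11.35
eef_pos: [533.9, 23.9, 93.6]
eef_rot: [0.001, 0.714, 0.7, -0.0]
force: [-2.5, -2.9, 5.7]
opening: 14.0
t 11.35 ang 1.402 r 44.7 Ftan -2.75 Frad 2.74 pos [533.9  23.9  93.6] open 14.0
time_s: 11.65
eef_pos: [535.2, 24.0, 93.6]
eef_rot: [0.001, 0.714, 0.7, -0.0]
force: [-4.2, -2.1, 5.4]
opening: 14.2
t 11.65 ang 1.432 r 44.7 Ftan -4.34 Frad 1.64 pos [535.2  24.   93.6] open 14.2
```

View pics/t10.png

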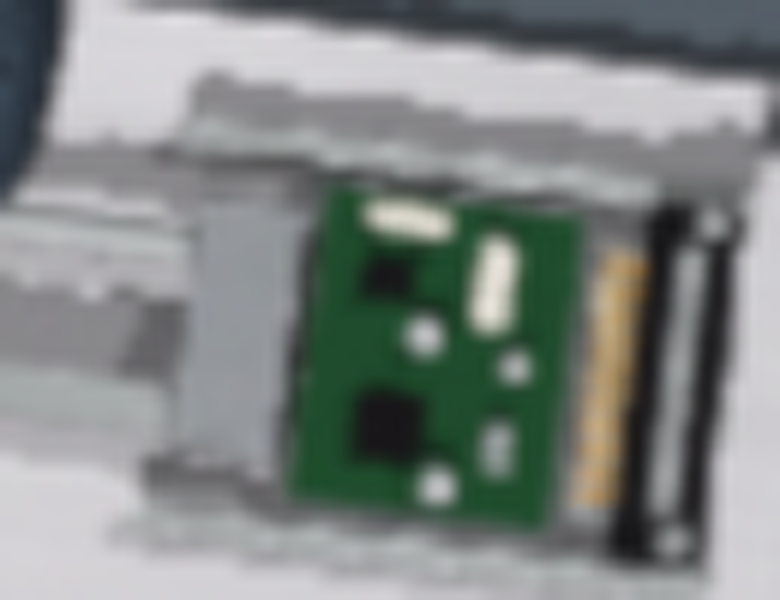

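```bash

python3 -m inch '{"angular":[[0,0,0],[0,0,0]],"translation":[[0.0007,0,0],[0.0007,0,0]],"fingers":[0.05,0.05]}' >/dev/null; python3 -c "
from h import *
st(0)"
python3 -m inch '{"angular":[[0,0,0],[0,0,0]],"translation":[[0.0007,0.0001,0],[0.0007,0.0001,0]],"fingers":[0.05,0.05]}' >/dev/null; python3 -c "
from h import *
st(0)"
```

```text
t 11.9 ang 1.448 r 44.8 Ftan -4.94 Frad 2.41 pos [535.9  24.   93.6] open 14.2
t 12.1 ang 1.464 r 44.8 Ftan -3.2 Frad 1.06 pos [536.6  24.1  93.6] open 14.3
```

```bash

python3 -m inch '{"angular":[[0,0,0],[0,0,0]],"translation":[[0.0007,0.0001,0],[0.0007,0.0001,0]],"fingers":[0.05,0.05]}' >/dev/null; python3 -c "
from h import *
st(0)"
```

```text
t 12.3 ang 1.472 r 44.8 Ftan -4.55 Frad 2.12 pos [537.   24.2  93.6] open 14.2
```

```bash

python3 -m inch '{"angular":[[0,0,0],[0,0,0]],"translation":[[0.0005,0.0001,0],[0.0005,0.0001,0]],"fingers":[0.05,0.05]}' >/dev/null; python3 -c "
from h import *
st(0)
import time
for i in range(3): st(0)"
```

```text
t 12.5 ang 1.473 r 44.7 Ftan -7.56 Frad 1.31 pos [537.1  24.2  93.5] open 14.4
t 12.5 ang 1.473 r 44.7 Ftan -7.56 Frad 1.31 pos [537.1  24.2  93.5] open 14.4
t 12.5 ang 1.473 r 44.7 Ftan -7.56 Frad 1.31 pos [537.1  24.2  93.5] open 14.4
t 12.5 ang 1.473 r 44.7 Ftan -7.56 Frad 1.31 pos [537.1  24.2  93.5] open 14.4
```

```bash

python3 -m inch '{"angular":[[0,0,0],[0,0,0]],"translation":[[0.0004,0,0],[0.0004,0,0]],"fingers":[0.05,0.05]}' >/dev/null; python3 -c "
from h import *
st(0)"
python3 -m inch '{"angular":[[0,0,0]],"translation":[[0,0,0]],"fingers":[0.05]}' >/dev/null; python3 -c "
from h import *
st(0)"
python3 -m inch '{"angular":[[0,0,0]],"translation":[[0,0,0]],"fingers":[0.05]}' >/dev/null; python3 -c "
from h import *
st(0)"
```

```text
t 12.7 ang 1.475 r 44.8 Ftan -9.7 Frad 2.99 pos [537.1  24.2  93.5] open 13.7
t 12.8 ang 1.475 r 44.8 Ftan -8.61 Frad 2.02 pos [537.1  24.2  93.5] open 14.3
t 12.9 ang 1.475 r 44.8 Ftan -8.89 Frad 2.53 pos [537.1  24.2  93.5] open 14.1
```

```bash

python3 -m inch '{"angular":[[0,0,0],[0,0,0]],"translation":[[0.0003,0,0],[0.0003,0,0]],"fingers":[0.05,0.05]}' >/dev/null; python3 -c "
from h import *
st(0)"
python3 -m inch '{"angular":[[0,0,0],[0,0,0],[0,0,0]],"translation":[[0,0,0],[0,0,0],[0,0,0]],"fingers":[0.05,0.05,0.05]}' >/dev/null; python3 -c "
from h import *
st(0)"
python3 -m inch '{"angular":[[0,0,0],[0,0,0],[0,0,0]],"translation":[[0,0,0],[0,0,0],[0,0,0]],"fingers":[0.05,0.05,0.05]}' >/dev/null; python3 -c "
from h import *
st(0)
p,d=ctrl.snapshot('top');crop(p,235,200,65,50,12,'pics/t11.png')"
```

```text
t 13.1 ang 1.475 r 44.8 Ftan -10.17 Frad 2.42 pos [537.1  24.2  93.5] open 14.5
t 13.4 ang 1.475 r 44.8 Ftan -9.66 Frad 2.16 pos [537.1  24.2  93.5] open 14.2
t 13.7 ang 1.475 r 44.8 Ftan -9.71 Frad 2.05 pos [537.1  24.2  93.5] open 13.8
```

View pics/t11.png

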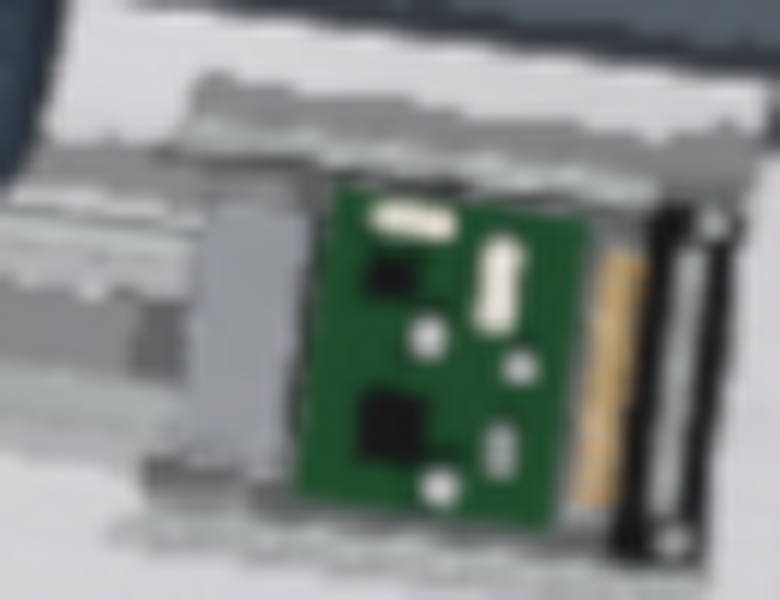

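```bash

python3 -m inch '{"angular":[[0,0,0],[0,0,0],[0,0,0],[0,0,0]],"translation":[[0,0,0],[0,0,0],[0,0,0],[0,0,0]],"fingers":[0.2,0.3,0.4,0.4]}'; python3 -c "
from h import *
st(0)"
```

```text
time_s: 14.15
eef_pos: [538.3, 25.0, 92.4]
eef_rot: [0.0, 0.715, 0.7, 0.0]
force: [0.2, 0.4, 0.1]
opening: 34.3
t 14.15 ang 1.504 r 44.2 Ftan 0.24 Frad -0.32 pos [538.3  25.   92.4] open 34.3
```

```bash

python3 -m inch '{"angular":[[0,0,0],[0,0,0],[0,0,0],[0,0,0],[0,0,0],[0,0,0],[0,0,0],[0,0,0],[0,0,0]],"translation":[[0,0,0.02],[0,0,0.05],[0,0,0.09],[0,0,0.13],[0,0.04,0.16],[-0.03,0.09,0.18],[-0.06,0.14,0.18],[-0.09,0.18,0.18],[-0.09,0.18,0.18]],"fingers":[0.4,0.4,0.4,0.4,0.4,0.4,0.4,0.4,0.4]}'
python3 -c "
from h import *
p,d=ctrl.snapshot('top');crop(p,155,175,160,100,5,'pics/t12.png')
p,d=ctrl.snapshot('side');crop(p,100,130,290,200,2.7,'pics/s12.png')"
```

```text
time_s: 15.05
eef_pos: [446.0, 207.6, 272.6]
eef_rot: [-0.0, 0.713, 0.701, 0.001]
force: [0.7, -0.4, 0.7]
opening: 34.2
```

View pics/t12.png

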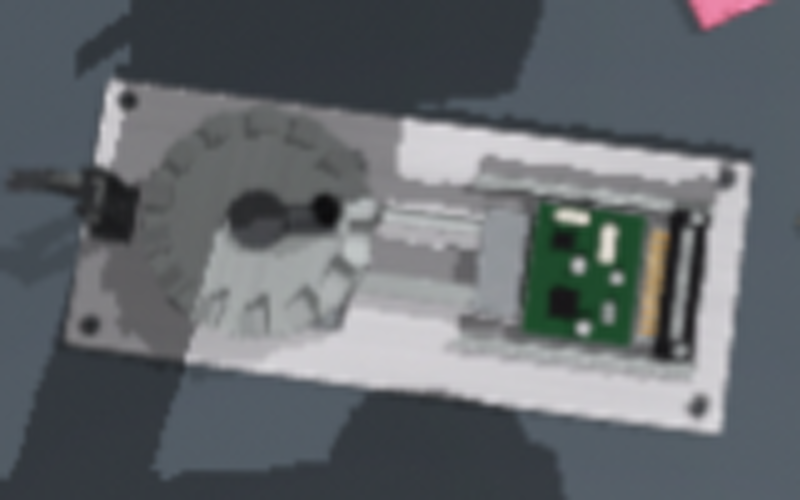

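View pics/s12.png

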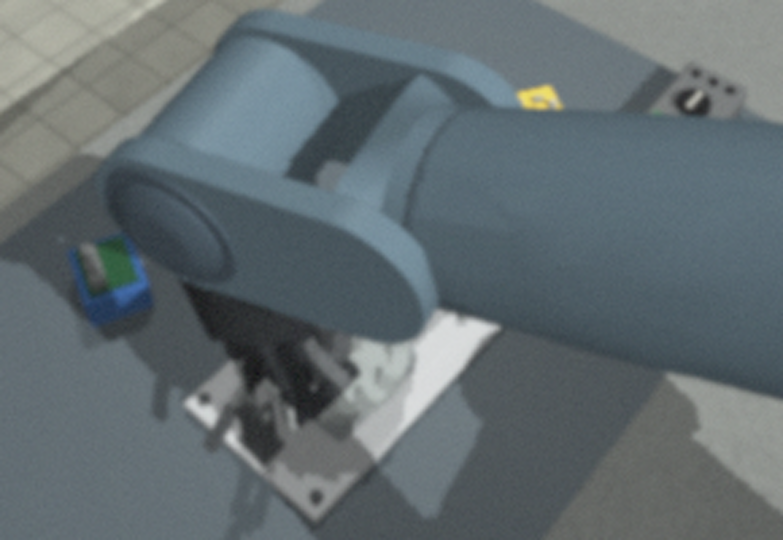

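```bash
python3 -c "
from h import *
print(ctrl.finish_job());s=ctrl.read_state();print(s['time_s'],s['force'])"
```

```text
the job is handed in; nothing more can be done
None
the job is handed in; nothing more can be done
```

I threw the pawl all the way over and turned the wheel backwards by its peg until the board met the contact bar. I pressed it there, let go, and handed the job in at about 15 s of the 72 s allowed; no verdict was reported.

- **Pawl:** I pinched the tab and carried it over the hinge, and it fell open when released. The last top picture shows it lying thrown back. I judged its angle from the pictures and did not measure it.
- **Board:** the peg came to a stop at about 1.47 rad, roughly 44 mm of pusher travel. The pictures had led me to expect about 43.5 mm.
- **Press:** I held about 9.8 N along the peg's circle for over half a second. After taking off about 3.9 N of drag, that is about 9 N at the board. I worked this out from the wrist force, since the contact force cannot be read directly.
- **After release:** the wrist force was near zero. The last top picture shows the pusher, board and contact bar together, with the board in the same place as while pressed. I could not measure how hard the board still bears on the bar; it depends on the wheel's drag holding it.
- **Bystanders:** the tool stayed well away from them. The meter and box are in the final side picture. The flux bottle was hidden behind the arm, so I did not check it at the end.

One check disagreed: I first shifted the tab's estimated position by about 2 mm along x. Closing the fingers showed the original estimate was right, so I moved the gripper back to it before lifting, with about 8 N of side force for a moment.

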